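# Refill the kit drawer and click it shut

## Robot

A 6-joint arm with a two-finger parallel gripper is mounted at the origin on the work surface. World frame = base frame: x ahead of the robot, y to its left, z up, the work surface at z = 0. Lengths are in m, angles in rad, forces in N, time in s.
With the tool pointing down it reaches from about 0.275 to 1 m from the base axis. Payload 8.4 kg.
Tool frame: the origin (TCP) lies between the finger pads; the fingertips stand ctrl.tcp_to_tips ahead of it and the grasp point (between the pads) is the TCP (ctrl.tcp_to_tips is the distance from the TCP to the fingertips, in m); z points along the fingers, y is the line along which they close (so a half turn about z gives the same grasp; the last joint's range is limited). The gripper opens to 85 mm and grips with 20 to 120 N. Pads are 22 mm wide; open, the fingers measure 114 mm over their backs; the gripper's body (76 mm by 85 mm) begins 54 mm behind the grasp point. The pads swing forward as they close: fully open they stand 13 mm farther back than shut.
Start: joints at [1.234, 0.353, 1.633, -0, 1.155, -0.002], TCP at [0.205, 0.59, 0.25] pointing down, gripper open.
Joint ranges: [-2.63, 2.63], [-0.92, 2.1], [0.06, 2.66], [-1.3, 4.44], [0, 2.69], [-3.02, 3.02]. Speed limits (rad/s): [2.22, 2.22, 2.79, 3.14, 3.14, 3.14].

## Interface

Orientations are given as a unit quaternion [x, y, z, w].
In Python, from plant import ctrl, eyes gives the robot as it stands.
- The arm moves only by the tool arm_command, never from a script. Its argument "commands" is a list that holds one entry, the list of rows, each a list of 6 numbers: the shift along the world's x, y, z in mm, then the turn, a rotation vector about the world's x, y, z in rad. In form: [[[x, y, z, rx, ry, rz], ...]]. A call has exactly 8 rows; each row shifts and turns the commanded pose from where the row before left it; what a row does not reach is not made up. A row lasts 1/8 s, in which the tool goes at most 62.5 mm and 10.7 degrees, less where a joint would pass 70% of its speed; a pose out of reach is approached as far as the arm can. A call with a gripper value outside its range is refused whole. "jaw" is the opening, from 0 (shut) to 1 (fully open), set as the call begins (left out, the last holds). The fingers move at their own pace and stop on an object; "newtons" is the grip in N (left out, the last holds). Time passes only in rows, so rows that do not move let the fingers close, or fill a call up. It gives the time, the measured TCP pose, the force, the opening and the grip force at its end, in the units of the state.
- ctrl.get_state(): the state, without advancing time (a new reading comes with each control period).
- eyes.snapshot(name): name is "side" or "top"; returns a dict with "pixels" (480x640x3 uint8, red, green, blue), "depth" (480x640 float32, m along the optical axis (not along the pixel's ray), 0 where there is no reading), "camera_matrix" (3x3 intrinsics, pixels), "rvec" (rotation vector, rad) and "tvec" (3), from world to camera coordinates, as OpenCV has them. Camera axes: x right, y down, z forward; pixel columns grow to the right and rows downward; lengths in m; the calibration is good to about 2 mm. A picture is of the moment at which its call begins.
- ctrl.close_job(): hands the job in; it is judged then, once.
Trained networks look in a picture, given as the dict that the camera call returned (one of the last four; its "shot" number tells which), for a name from the list of things; names that differ only in an ending like _2 or _b are one class to them, and where a whole thing is asked for, a point or a joint stands for the part that bears it (a point fixed in the world has none). Each returns a list of dicts, best first, with "score" (0 to 1); they miss things now and then, are a little off and sometimes report something else, mostly with a low value. They report only what shows in the picture. A call takes as long as a camera call. They do not tell look-alikes from the thing itself.
- eyes.spot_in(picture, name): "bbox" ([left, top, right, bottom] in pixels, round what is visible of it).
The state is a dict: "t": time; "q": joint angles; "qvel": joint speeds; "joint_efforts": joint torques, N m; "eef_pos": TCP position; "orientation": TCP orientation; "wrist_force": force on the tool from outside, world axes, zero at the start; "wrist_torque": the same for the moment, N m; "width": opening from 0.0 (shut) to 1.0 (fully open); "grasp_force": force on a finger pad.
Only numpy, scipy, OpenCV 4.12 (cv2) and the standard library are available. Lean on these libraries where they do the work, as an engineer would, in place of code of your own. Each camera call takes 0.05 s, during which the arm holds its last target. There are 200 camera calls.

## Task

Pour all six cap nuts from the scoop into the open drawer of the bench cabinet and set the scoop back down flat on the bench. Then push the drawer home, firmly enough that it clicks past its catch and stays seated against its stop, but without ramming it; seated, it may still stand up to a finger's breadth proud of the cabinet. Leave the glue bottle, the screwdriver and the tape measure where they are.

Things in the scene. Friction and masses are not known exactly. Their poses are not given: they have to be found in the camera images.
- cabinet: Grey painted bench cabinet fixed to the bench, 200 x 200 x 130 mm tall. Origin: centre of its underside; x points from its face (towards the robot, at x = -100 mm) to its back, z up. Upper drawer works; the lower front (outer face at x = -112 mm, z 12 to 56 mm) is fixed shut.
- cabinet_mouth (a point): Middle of the cabinet's front top edge, 130 mm above the bench (cabinet x = -100 mm). The upper drawer comes out of the face below it.
- kit_drawer: Upper drawer: aluminium tray 160 long (x) x 170 wide x 48 mm deep, walls 4 mm, rim 110 mm above the bench, with a flat grey front panel 12 mm thick, 196 mm wide. Axes as the cabinet's. Origin: centre of the tray's underside, 62 mm above the bench. Panel's outer face: x = -92 mm, 60 to 116 mm above the bench; push it (+x) near its middle with closed fingers. Open at the start.
- drawer_in (a point): Centre of the tray's inner floor, 66 mm above the bench; axes as the drawer's. The tray's inside spans +-76 mm (x) and +-81 mm (y); part of it lies under the cabinet's roof.
- drawer_front (a point): Middle of the top edge of the drawer front's outer face, 116 mm above the bench.
- drawer_slide (a joint): How far the drawer is out (m); 0: panel touches the cabinet's face; starts 0.10 to 0.125. Home, set by a hidden adjustable stop, lies anywhere from 0.001 to 0.024, new every time, so it must be felt. It slides with about 2 N (more if fast). A catch, met 14 mm before home, resists with 8 to 10 N and pushes back; past its crest the drawer is drawn in onto a rubber stop. Over 30 N is ramming.
- catch_press (a joint): How far the hidden sprung catch roller is pressed (m): 0 while the drawer is away from it, about 0.0026 at the crest, some 5 mm before home, and 0.001 to 0.002 when seated. The rubber stop gives about 8 N per mm for 3 to 5 mm, then is hard: a slow push (20 to 40 mm/s) that stops only at 15 to 18 N has seated the drawer.
- scoop: Loose aluminium parts scoop, about 0.16 kg. Pan 105 long (x) x 64 wide (y) x 34 mm high, walls 3 mm, open at the nose (-x end); square-edged handle at the +x end. Origin: centre of the pan's underside. z up.
- scoop_handle (a point): Grip point on the scoop handle: scoop x = +87.5 mm, 42 mm above the underside; axes as the scoop's. The handle is a level bar along x, from x = 50 to 160 mm, 14 mm wide (y) and 16 mm tall (34 to 50 mm above the underside). Pinch it across y from above.
- scoop_nose (a point): Middle of the scoop's pouring lip, scoop x = -52.5 mm, 7 mm above the underside, at the end of a 27 mm long gentle ramp (15 degrees) that keeps the nuts in. Nuts slide out over it when the nose is tipped down by 30 to 80 degrees.
- nut0: One of six alike steel cap (dome) nuts, hexagonal, about 19 mm across and 21 mm tall, 30 g, in the scoop's pan at the start. Origin: its middle.
- nut1: One of six alike steel cap (dome) nuts, hexagonal, about 19 mm across and 21 mm tall, 30 g, in the scoop's pan at the start. Origin: its middle.
- nut2: One of six alike steel cap (dome) nuts, hexagonal, about 19 mm across and 21 mm tall, 30 g, in the scoop's pan at the start. Origin: its middle.
- nut3: One of six alike steel cap (dome) nuts, hexagonal, about 19 mm across and 21 mm tall, 30 g, in the scoop's pan at the start. Origin: its middle.
- nut4: One of six alike steel cap (dome) nuts, hexagonal, about 19 mm across and 21 mm tall, 30 g, in the scoop's pan at the start. Origin: its middle.
- nut5: One of six alike steel cap (dome) nuts, hexagonal, about 19 mm across and 21 mm tall, 30 g, in the scoop's pan at the start. Origin: its middle.
- glue: Bystander: glue bottle, 38 mm diameter, 110 mm tall, standing. Origin: centre of its underside.
- driver: Bystander: screwdriver lying on the bench, about 200 mm long along its x.
- tape: Bystander: tape measure, 62 x 38 x 60 mm, standing. Origin: centre of its underside.
Not all that is in view belongs to the job. Of the things like the scoop, leave any that is orange or turquoise; of the rest the larger one is meant.

How it is judged:
On the way:
1. all six nuts are in the tray while the drawer is still open (more than 50 mm out) (value of joint drawer_slide above 0.05 m and x of nut0 in the frame of drawer_in between -0.078 and 0.078 m and y of nut0 in the frame of drawer_in between -0.083 and 0.083 m and z of nut0 in the frame of drawer_in between -0.002 and 0.044 m and x of nut1 in the frame of drawer_in between -0.078 and 0.078 m and y of nut1 in the frame of drawer_in between -0.083 and 0.083 m and z of nut1 in the frame of drawer_in between -0.002 and 0.044 m and x of nut2 in the frame of drawer_in between -0.078 and 0.078 m and y of nut2 in the frame of drawer_in between -0.083 and 0.083 m and z of nut2 in the frame of drawer_in between -0.002 and 0.044 m and x of nut3 in the frame of drawer_in between -0.078 and 0.078 m and y of nut3 in the frame of drawer_in between -0.083 and 0.083 m and z of nut3 in the frame of drawer_in between -0.002 and 0.044 m and x of nut4 in the frame of drawer_in between -0.078 and 0.078 m and y of nut4 in the frame of drawer_in between -0.083 and 0.083 m and z of nut4 in the frame of drawer_in between -0.002 and 0.044 m and x of nut5 in the frame of drawer_in between -0.078 and 0.078 m and y of nut5 in the frame of drawer_in between -0.083 and 0.083 m and z of nut5 in the frame of drawer_in between -0.002 and 0.044 m), for 0.2 s.
At the end, for the whole second after the job is handed in: All six nuts lie in the drawer's tray (not above its rim); the drawer is less than 30 mm out, at rest, past the crest of its catch with the catch roller on it (pressed 0.7 to 2.3 mm), so seated at its stop; the scoop lies flat on the bench (tilt under 0.1 rad, underside within 6 mm of it), at rest (x of nut0 in the frame of drawer_in between -0.078 and 0.078 m and y of nut0 in the frame of drawer_in between -0.083 and 0.083 m and z of nut0 in the frame of drawer_in between -0.002 and 0.044 m and x of nut1 in the frame of drawer_in between -0.078 and 0.078 m and y of nut1 in the frame of drawer_in between -0.083 and 0.083 m and z of nut1 in the frame of drawer_in between -0.002 and 0.044 m and x of nut2 in the frame of drawer_in between -0.078 and 0.078 m and y of nut2 in the frame of drawer_in between -0.083 and 0.083 m and z of nut2 in the frame of drawer_in between -0.002 and 0.044 m and x of nut3 in the frame of drawer_in between -0.078 and 0.078 m and y of nut3 in the frame of drawer_in between -0.083 and 0.083 m and z of nut3 in the frame of drawer_in between -0.002 and 0.044 m and x of nut4 in the frame of drawer_in between -0.078 and 0.078 m and y of nut4 in the frame of drawer_in between -0.083 and 0.083 m and z of nut4 in the frame of drawer_in between -0.002 and 0.044 m and x of nut5 in the frame of drawer_in between -0.078 and 0.078 m and y of nut5 in the frame of drawer_in between -0.083 and 0.083 m and z of nut5 in the frame of drawer_in between -0.002 and 0.044 m and value of joint drawer_slide below 0.03 m and value of joint catch_press between 0.0007 and 0.0023 m and velocity of joint drawer_slide between -0.005 and 0.005 m/s and angle between scoop's own z axis and vertical below 0.1 rad and height (world z) of scoop between -0.004 and 0.006 m and linear speed of scoop below 0.02 m/s); the robot touches nothing.
It fails at once if the drawer is rammed: the robot presses it with more than 30 N (contact force between any of the fingers, the arm and kit_drawer above 30 N).
It fails at once if a bystander (glue bottle, screwdriver, tape measure) is moved more than 30 mm (distance of any of glue, driver, tape from where it was at the start of the episode above 0.03 m).
It also fails if it takes over 72 s, if anything falls off the work surface, if the arm or the gripper's body presses on something with over 40 N, if the wrist force passes 120 N, or if a joint passes its speed limit or range.

## Working session

There is one attempt and no reset: what is moved stays moved. The work goes in short steps, Python scripts to look and compute and a tool call to move; the robot and the scene stay as the last step left them, time stands still between calls to the robot, and variables do not carry over. Pictures are saved under pics/ and viewed, at most 10 in all, crops included, and the job is handed in when it is done.

Besides the shell and the picture viewer there is one more tool, called after "Call:" by a JSON object that holds its "op" and its "data", one argument or row to a line. arm_command: Moves the arm, as the interface text tells. Its arguments: {"type":"object","properties":{"commands":{"type":"array"},"jaw":{"type":"number"},"newtons":{"type":"number"}},"required":["commands"]}

```bash
mkdir -p pics; cat > h.py <<'E'
import numpy as np, cv2
from plant import ctrl, eyes
def cloud(s):
    K=s["camera_matrix"];R,_=cv2.Rodrigues(np.array(s["rvec"],float));t=np.array(s["tvec"],float).ravel()
    d=s["depth"];v,u=np.mgrid[:d.shape[0],:d.shape[1]]
    p=np.stack([(u-K[0,2])/K[0,0]*d,(v-K[1,2])/K[1,1]*d,d],-1)
    w=(p-t)@R; w[d<=0]=np.nan
    return w
E
python3 - <<'E'
from h import *
print(ctrl.tcp_to_tips, ctrl.get_state())
for n in("top","side"):
    s=eyes.snapshot(n);cv2.imwrite(f"pics/{n}0.png",s["pixels"][:,:,::-1]);np.save(f"{n}c.npy",cloud(s));np.save(f"{n}p.npy",s["pixels"])
    for k in("scoop","scoop_handle","cabinet","kit_drawer","glue","driver","tape","nut0"):
        print(n,k,[(np.round(x["bbox"]).tolist(),round(x["score"],2)) for x in eyes.spot_in(s,k)[:4]])
E
```

```text
0.019 {'t': 0.0, 'q': array([ 1.23359052e+00,  3.53666302e-01,  1.63416063e+00, -1.43913231e-05,
        1.15518535e+00, -2.42061921e-03]), 'qvel': array([-0.00109473, -0.00089017,  0.00016796, -0.00063877,  0.00088409,
        0.00123693]), 'joint_efforts': array([-2.28867470e-04, -6.05250192e+01, -3.42062831e+01, -1.34367338e-04,
        9.59413679e-03,  1.82799960e-05]), 'eef_pos': array([0.20521755, 0.58985974, 0.24953898]), 'orientation': array([ 1.66609045e-01,  9.86022780e-01, -7.00719911e-04, -1.13471544e-04]), 'wrist_force': array([ 0.37396808, -0.05458662,  0.65293712]), 'wrist_torque': array([0.05346638, 0.02824284, 0.02558876]), 'grasp_force': 0.0, 'width': 1.000478115180808}
top scoop [([224.0, 217.0, 254.0, 299.0], 0.96), ([187.0, 325.0, 239.0, 372.0], 0.78), ([272.0, 292.0, 327.0, 309.0], 0.77), ([260.0, 141.0, 293.0, 208.0], 0.68)]
top scoop_handle [([273.0, 290.0, 322.0, 310.0], 0.96), ([226.0, 223.0, 255.0, 299.0], 0.69), ([262.0, 142.0, 296.0, 211.0], 0.61), ([188.0, 331.0, 237.0, 375.0], 0.55)]
top cabinet [([328.0, 172.0, 419.0, 310.0], 0.97)]
top kit_drawer [([3
[... 546 characters left out ...]
[196.0, 276.0, 280.0, 318.0], 0.75), ([286.0, 309.0, 376.0, 347.0], 0.67)]
side scoop_handle [([194.0, 274.0, 278.0, 316.0], 0.92), ([362.0, 261.0, 389.0, 302.0], 0.82), ([287.0, 310.0, 376.0, 342.0], 0.74), ([415.0, 322.0, 465.0, 380.0], 0.6)]
side cabinet [([250.0, 173.0, 380.0, 261.0], 0.66), ([347.0, 369.0, 378.0, 397.0], 0.56)]
side kit_drawer [([326.0, 190.0, 381.0, 247.0], 0.82)]
side glue [([297.0, 251.0, 313.0, 288.0], 0.92)]
side driver [([364.0, 169.0, 408.0, 188.0], 0.51), ([326.0, 192.0, 383.0, 247.0], 0.45)]
side tape [([346.0, 368.0, 380.0, 396.0], 0.71)]
side nut0 [([355.0, 320.0, 362.0, 329.0], 0.64), ([331.0, 323.0, 340.0, 330.0], 0.6), ([344.0, 321.0, 354.0, 332.0], 0.38)]
```

View pics/top0.png

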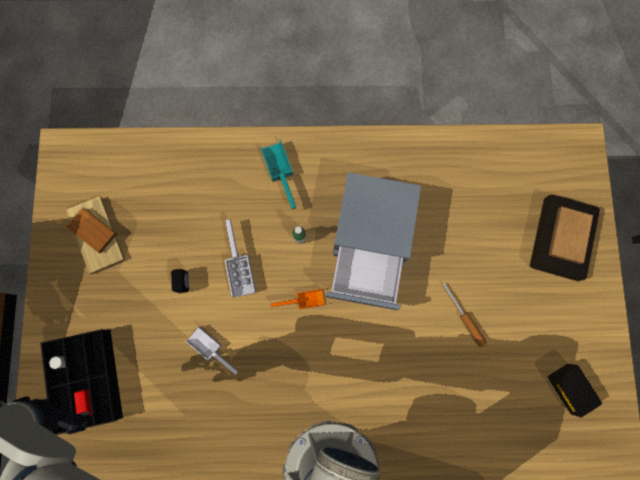

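View pics/side0.png

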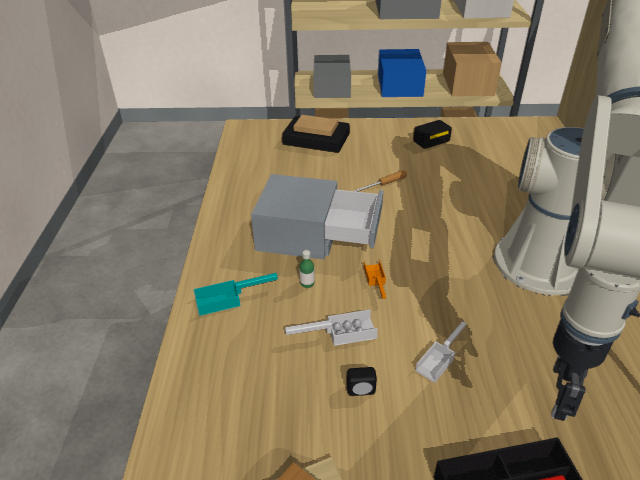

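Scoop-like things (top): silver with nuts (239,258), small silver (212,350), orange (298,300), turquoise (280,172). The larger non-orange/turquoise one is silver at (239,258), and it holds the nuts; I'll confirm this in a crop and measure.

```bash
python3 - <<'E'
from h import *
c=np.load("topc.npy");p=np.load("topp.npy");cs=np.load("sidec.npy")
cv2.imwrite("pics/crop1.png",cv2.resize(p[200:390,160:350,::-1],(600,600),interpolation=cv2.INTER_CUBIC))
def f(a):return np.round(np.array(a)*1000).astype(int).tolist()
def box(c,l,t,r,b,zlo,zhi):
    q=c[t:b,l:r].reshape(-1,3);q=q[~np.isnan(q[:,0])];return q[(q[:,2]>zlo)&(q[:,2]<zhi)]
def axis(q):
    m=q[:,:2].mean(0);(cx,cy),wh,an=cv2.minAreaRect((q[:,:2]*1000).astype(np.float32));return f(q.mean(0)),(cx,cy),wh,an,len(q)
print("bench z",np.nanmedian(c[400:420,300:330,2]))
for nm,cc,b in(("top",c,(215,210,262,305)),("side",cs,(280,305,382,350))):
    q=box(cc,*b,0.010,0.07);print(nm,"scoop",axis(q))
    if nm=="top":np.save("sc.npy",q)
# handle only: points away from pan
for nm,cc,b in(("top",c,(220,212,245,254)),("side",cs,(284,318,326,338))):
    q=box(cc,*b,0.035,0.065);v=cv2.fitLine((q[:,:2]*1000).astype(np.float32),cv2.DIST_HUBER,0,.01,.01).ravel();print(nm,"handle",axis(q),v,f(q.min(0)),f(q.max(0)))
q=box(c,320,165,425,260,0.12,0.14);print("cab roof",axis(q),f(cv2.boxPoints(cv2.minAreaRect((q[:,:2]).astype(np.float32)))))
q=box(c,315,285,410,312,0.105,0.125);print("panel top",axis(q),f(cv2.boxPoints(cv2.minAreaRect((q[:,:2]).astype(np.float32)))))
for nm,b,z in(("glue",(285,222,315,248),(.02,.13)),("tape",(168,262,194,296),(.02,.08)),("orange",(268,286,330,312),(.008,.1)),("small",(185,322,242,378),(.008,.1)),("turq",(255,138,300,212),(.008,.1)),("driver",(440,280,490,350),(.008,.1))):
    q=box(c,*b,*z);print(nm,axis(q)[0],f(q.min(0)),f(q.max(0)))
E
```

```text
bench z 0.0002340427692089661
top scoop ([558, 253, 31], (572.9203491210938, 265.4415283203125), (211.00074768066406, 83.57926940917969), 11.546780586242676, 693)
side scoop ([554, 253, 30], (578.0232543945312, 256.12811279296875), (212.5842742919922, 71.47346496582031), 11.194750785827637, 1401)
top handle ([630, 267, 49], (630.4579467773438, 268.20953369140625), (97.16141510009766, 14.356550216674805), 11.684741973876953, 192) [9.7849780e-01 2.0625712e-01 6.3052466e+02 2.6711731e+02] [583, 252, 36] [678, 283, 56]
side handle ([635, 271, 48], (634.8746948242188, 268.60687255859375), (96.14202117919922, 19.470434188842773), 10.897858619689941, 329) [9.779590e-01 2.087972e-01 6.349408e+02 2.724209e+02] [589, 253, 36] [681, 286, 57]
cab roof ([666, -134, 130], (668.1203002929688, -134.04226684570312), (200.57730102539062, 202.35780334472656), 78.54663848876953, 5569) [[549, -212], [747, -252], [787, -56], [589, -16]]
panel top ([447, -93, 114], (452.3652648925781, -88.27147674560547), (189.33734130859375, 62.628414154052734), 89.05323028564453, 504) [[419, -182], [482, -183], [485, 6], [423, 7]]
glue [628, 78, 76] [615, 61, 20] [650, 97, 116]
tape [509, 405, 54] [479, 389, 20] [542, 428, 68]
orange [451, 85, 27] [429, -2, 8] [492, 160, 87]
small [314, 313, 29] [258, 246, 8] [384, 389, 49]
turq [817, 129, 34] [710, 88, 8] [920, 204, 58]
driver [380, -390, 21] [316, -457, 8] [495, -315, 31]
```

View pics/crop1.png

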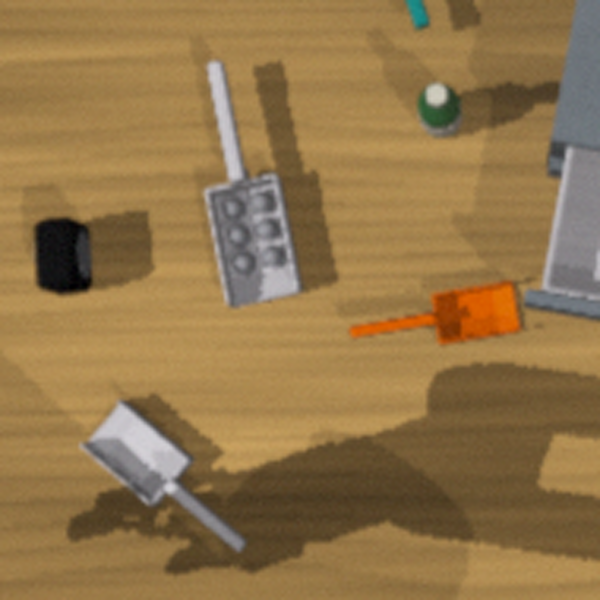

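The crop shows the large silver scoop holding all six nuts at crop (250,240). The smaller silver scoop at crop (140,455) is empty. So the target is the large silver one: origin about (522,244), yaw 12°, grip point about (608,263,42).

Call:
{"op": "arm_command", "data": {
  "commands": [
    [[40,-32,-4,0,0,0.068],[40,-32,-4,0,0,0.068],[40,-32,-4,0,0,0.068],[40,-32,-4,0,0,0.068],[40,-32,-4,0,0,0.068],[40,-32,-4,0,0,0.068],[40,-32,-4,0,0,0.068],[40,-32,-4,0,0,0.068]]
  ],
  "jaw": 1
}}

```text
t: 1.9
eef_pos: [0.5267, 0.3332, 0.2183]
orientation: [-0.105, 0.994, 0.0, 0.0]
wrist_force: [1.4, 0.3, 0.2]
width: 1.001
grasp_force: 0.0
```

```bash
cat >> h.py <<'E'
from scipy.spatial.transform import Rotation as Ro
def st():
    s=ctrl.get_state();R=Ro.from_quat(s["orientation"]).as_matrix()
    print("t",round(s["t"],2),"p",np.round(s["eef_pos"]*1000,1),"q",np.round(s["q"],3),"ty",np.round(R[:,1],3),np.round(np.degrees(np.arctan2(R[1,1],R[0,1])),1),"tz",np.round(R[:,2],3),"F",np.round(s["wrist_force"],1),"w",round(s["width"],3),"g",s["grasp_force"])
E
python3 -c "
from h import *
st()"
```

```text
t 1.9 p [526.7 333.2 218.3] q [ 0.562  0.381  1.668  0.     1.092 -1.221] ty [-0.21   0.978  0.   ] 102.1 tz [ 0.  0. -1.] F [1.4 0.3 0.2] w 1.001 g 0.0
```

Call:
{"op": "arm_command", "data": {
  "commands": [
    [[20,-18,0,0,0,0],[20,-18,-20,0,0,0],[20,-18,-30,0,0,0],[20,-17,-30,0,0,0],[0,0,-30,0,0,0],[0,0,-30,0,0,0],[0,0,-20,0,0,0],[0,0,-15,0,0,0]]
  ]
}}

```text
t: 2.9
eef_pos: [0.6053, 0.2634, 0.0424]
orientation: [-0.104, 0.995, -0.0, -0.0]
wrist_force: [-0.2, -0.3, 0.8]
width: 1.003
grasp_force: 0.0
```

```bash
python3 - <<'E'
from h import *
st()
s=eyes.snapshot("side");cv2.imwrite("pics/s1.png",cv2.resize(s["pixels"][240:420,260:480,::-1],(733,600)))
E
```

```text
t 2.9 p [605.3 263.4  42.4] q [ 0.408  0.644  1.684 -0.     0.814 -1.372] ty [-0.208  0.978 -0.   ] 102.0 tz [-0. -0. -1.] F [-0.2 -0.3  0.8] w 1.003 g 0.0
```

View pics/s1.png

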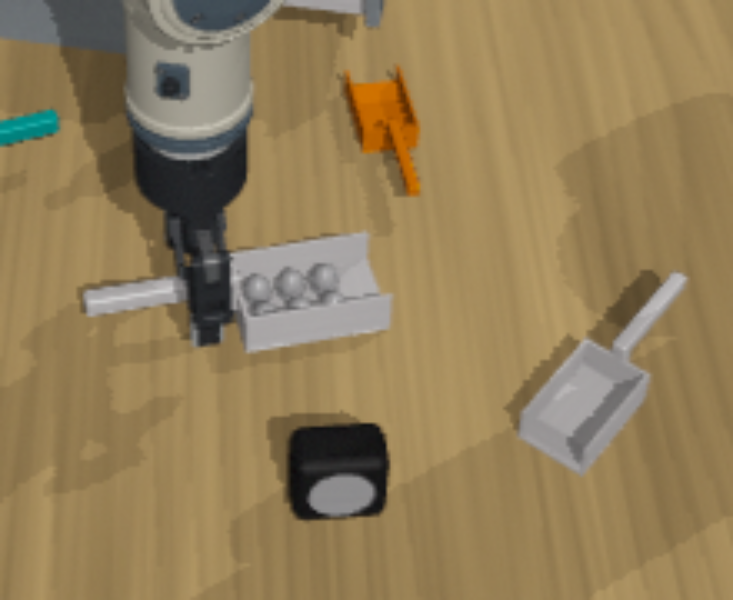

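The picture shows the fingers straddling the handle right behind the pan (crop ~(207,290)), with nothing else touched. I'll close the jaws.

Call:
{"op": "arm_command", "data": {
  "commands": [
    [[0,0,0,0,0,0],[0,0,0,0,0,0],[0,0,0,0,0,0],[0,0,0,0,0,0],[0,0,0,0,0,0],[0,0,0,0,0,0],[0,0,8,0,0,0],[0,0,12,0,0,0]]
  ],
  "jaw": 0,
  "newtons": 110
}}

```text
t: 3.95
eef_pos: [0.6049, 0.2631, 0.0633]
orientation: [-0.104, 0.995, -0.0, -0.001]
wrist_force: [0.1, -0.6, -3.0]
width: 0.14
grasp_force: 107.4
```

Call:
{"op": "arm_command", "data": {
  "commands": [
    [[0,0,20,0,0,0],[0,0,25,0,0,0],[0,0,25,0,0,0],[0,0,25,0,0,0],[0,0,25,0,0,0],[0,0,25,0,0,0],[0,0,20,0,0,0],[0,0,10,0,0,0]]
  ]
}}

```text
t: 4.95
eef_pos: [0.6057, 0.2635, 0.2402]
orientation: [-0.104, 0.995, 0.0, 0.001]
wrist_force: [1.2, 0.2, -4.2]
width: 0.141
grasp_force: 107.5
```

```bash
python3 - <<'E'
from h import *
st()
from scipy.optimize import least_squares
S=ctrl.get_state();r4=np.hypot(*S["eef_pos"][:2])*1e3
D=[(np.hypot(205.2,589.9),249.5,.3537,1.6342,1.1552),(np.hypot(526.7,333.2),218.3,.381,1.668,1.092),(np.hypot(605.3,263.4),42.4,.644,1.684,.814),(r4,S["eef_pos"][2]*1e3,*S["q"][1:3],S["q"][4])]
def fk(x,q2,q3,q5):
    h,a,b,L,e=x
    A=q2+q3;B=A+q5
    return np.array([a*np.sin(q2)+b*np.sin(A)+e*np.cos(A)+L*np.sin(B), h+a*np.cos(q2)+b*np.cos(A)-e*np.sin(A)+L*np.cos(B)])
def res(x):return np.concatenate([fk(x,*d[2:])-d[:2] for d in D]+[ (x-np.array([330,420,420,250,0]))*[.001,.001,.001,.02,.001]])
o=least_squares(res,[330,420,420,250,0]);print(np.round(o.x,1),np.round(o.fun[:8],1))
s=eyes.snapshot("side");c=cloud(s);cv2.imwrite("pics/s2.png",cv2.resize(s["pixels"][150:420,230:480,::-1],(555,600)))
E
```

```text
t 4.95 p [605.7 263.5 240.2] q [ 0.408  0.416  1.563 -0.     1.161 -1.372] ty [-0.208  0.978  0.   ] 102.0 tz [ 0.002  0.001 -1.   ] F [ 1.2  0.2 -4.2] w 0.141 g 107.47395515441895
[220.4 569.6 494.2 250.6  59.6] [ 0.  -0.   0.1 -0.1  0.   0.2 -0.1 -0.1]
```

View pics/s2.png

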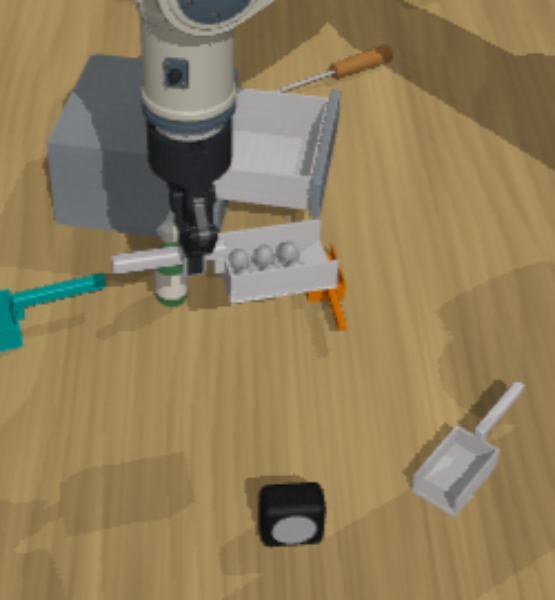

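The scoop is held level with the nuts inside (nuts at ~(265,252) in the crop). My kinematic fit shows that pouring toward the robot runs the wrist into its q5 limit. So I'll turn the scoop −203°, nose away from the robot, and pour along the cabinet's +x.

Call:
{"op": "arm_command", "data": {
  "commands": [
    [[-4,-8,0,0,0,-0.08],[-8,-14,0,0,0,-0.14],[-9,-15,0,0,0,-0.15],[-9,-15,0,0,0,-0.155],[-9,-15,0,0,0,-0.155],[-9,-15,0,0,0,-0.155],[-9,-15,0,0,0,-0.155],[-9,-15,0,0,0,-0.155]]
  ]
}}

```text
t: 6.0
eef_pos: [0.5385, 0.1506, 0.2375]
orientation: [0.453, 0.891, -0.001, -0.001]
wrist_force: [0.0, -0.0, -4.1]
width: 0.137
grasp_force: 107.5
```

Call:
{"op": "arm_command", "data": {
  "commands": [
    [[-9,-15,0,0,0,-0.155],[-9,-15,0,0,0,-0.155],[-9,-15,0,0,0,-0.155],[-9,-15,0,0,0,-0.155],[-9,-15,0,0,0,-0.155],[-9,-15,0,0,0,-0.155],[-9,-15,0,0,0,-0.155],[-9,-15,0,0,0,-0.155]]
  ]
}}

```text
t: 7.0
eef_pos: [0.4663, 0.0308, 0.2376]
orientation: [0.887, 0.462, -0.001, -0.0]
wrist_force: [0.8, 0.1, -3.7]
width: 0.14
grasp_force: 107.5
```

Call:
{"op": "arm_command", "data": {
  "commands": [
    [[-9,-15,0,0,0,-0.155],[-9,-15,0,0,0,-0.155],[-9,-15,0,0,0,-0.155],[-9,-15,0,0,0,-0.155],[-9,-15,0,0,0,-0.155],[-8,-14,0,0,0,-0.155],[-4,-9,0,0,0,-0.155],[0,0,0,0,0,-0.08]]
  ]
}}

```text
t: 8.0
eef_pos: [0.4092, -0.0671, 0.2377]
orientation: [0.995, -0.102, -0.001, -0.0]
wrist_force: [0.7, -0.0, -3.4]
width: 0.142
grasp_force: 107.5
```

```bash
python3 - <<'E'
from h import *
st()
s=eyes.snapshot("side");c=cloud(s);cv2.imwrite("pics/s3.png",cv2.resize(s["pixels"][130:330,240:500,::-1],(780,600)))
s=eyes.snapshot("top");np.save("topc2.npy",cloud(s));cv2.imwrite("pics/t3.png",s["pixels"][:,:,::-1])
E
```

```text
t 8.0 p [409.2 -67.1 237.7] q [-0.166  0.033  2.068 -0.     1.043  1.609] ty [-0.202 -0.979  0.   ] -101.7 tz [-0.002  0.    -1.   ] F [ 0.7 -0.  -3.4] w 0.142 g 107.54130363464355
```

View pics/s3.png

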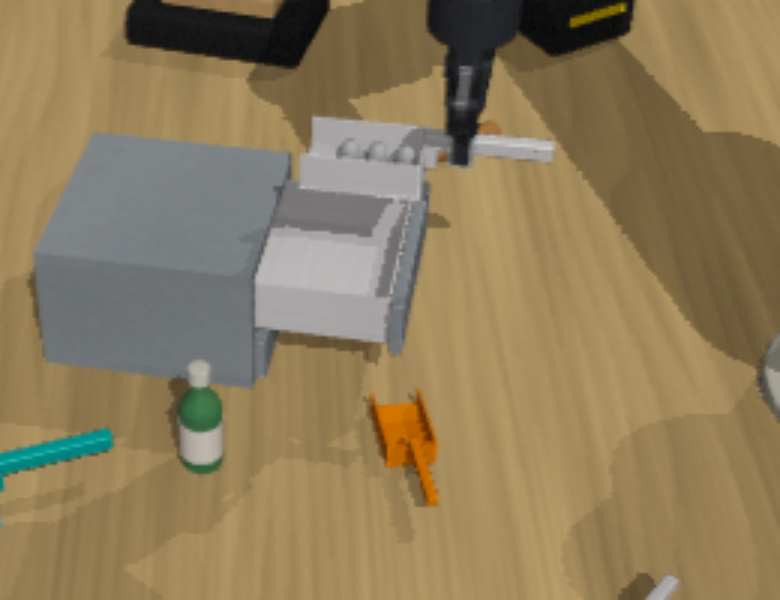

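Level carry is good: nuts at crop (345-405,150), nose over the tray. Next I'll tilt in stages with the nose pivoting just above the tray rim.

Call:
{"op": "arm_command", "data": {
  "commands": [
    [[0,-2,0,0.009,0.043,0],[0,-2,-3,0.009,0.043,0],[0,-2,-5,0.009,0.043,0],[-1,-2,-6,0.009,0.043,0],[-1,-2,-6,0.009,0.043,0],[-1,-2,-6,0.009,0.043,0],[0,-1,-6,0.009,0.043,0],[0,-1,-6,0.009,0.043,0]]
  ]
}}

```text
t: 9.1
eef_pos: [0.4075, -0.0808, 0.1998]
orientation: [0.979, -0.098, -0.175, -0.019]
wrist_force: [1.2, -0.6, -4.4]
width: 0.143
grasp_force: 107.6
```

Call:
{"op": "arm_command", "data": {
  "commands": [
    [[4,-1,5,0.009,0.043,0],[4,-1,5,0.009,0.043,0],[4,-1,5,0.009,0.043,0],[4,-1,4,0.009,0.043,0],[4,-1,4,0.009,0.043,0],[4,-1,4,0.009,0.043,0],[5,-1,4,0.009,0.043,0],[5,-1,4,0.009,0.043,0]]
  ]
}}

```text
t: 10.1
eef_pos: [0.4419, -0.0888, 0.235]
orientation: [0.934, -0.093, -0.343, -0.037]
wrist_force: [-0.3, -0.2, -2.9]
width: 0.139
grasp_force: 107.7
```

Call:
{"op": "arm_command", "data": {
  "commands": [
    [[5,-1,3,0.009,0.043,0],[5,-1,3,0.009,0.043,0],[5,-1,3,0.009,0.043,0],[5,-1,3,0.009,0.043,0],[5,-1,2,0.009,0.043,0],[6,-1,2,0.009,0.043,0],[6,-1,2,0.009,0.043,0],[6,-1,2,0.009,0.043,0]]
  ]
}}

```text
t: 11.1
eef_pos: [0.485, -0.0968, 0.2549]
orientation: [0.859, -0.086, -0.501, -0.054]
wrist_force: [0.1, -0.1, -2.6]
width: 0.145
grasp_force: 107.9
```

```bash
python3 - <<'E'
from h import *
st()
s=eyes.snapshot("side");c=cloud(s);cv2.imwrite("pics/s4.png",cv2.resize(s["pixels"][130:280,270:470,::-1],(800,600)))
E
```

```text
t 11.1 p [485.  -96.8 254.9] q [-0.202  0.734  1.37   0.004  2.094  1.568] ty [-0.201 -0.979 -0.006] -101.6 tz [-0.852  0.178 -0.492] F [ 0.1 -0.1 -2.6] w 0.145 g 107.93330669403076
```

View pics/s4.png

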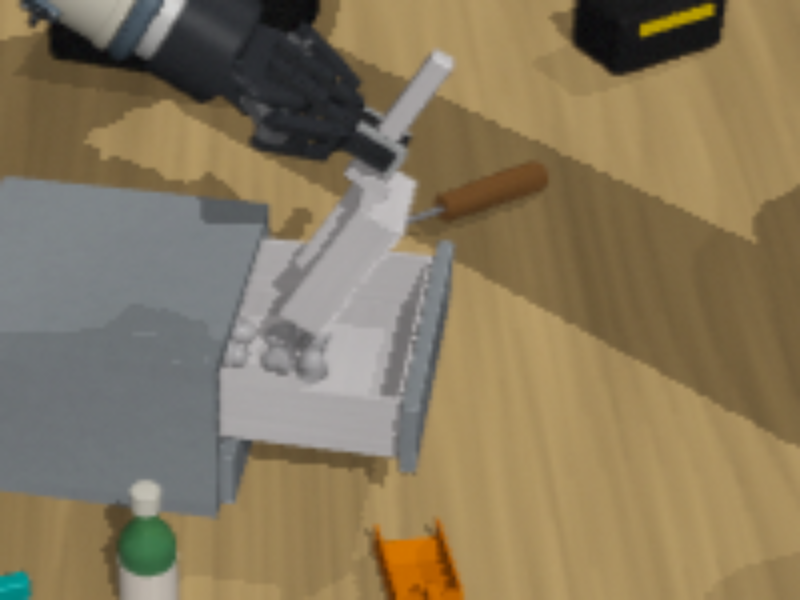

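About five nuts are visible in the tray (crop 235-320, 330-370), and some may be hidden behind the scoop. I'll tilt further and jiggle it.

Call:
{"op": "arm_command", "data": {
  "commands": [
    [[6,-1,1,0.009,0.043,0],[6,-1,1,0.009,0.043,0],[6,-1,1,0.009,0.043,0],[6,-1,1,0.009,0.043,0],[3,-1,1,0.009,0.043,0],[0,0,8,0,0,0],[0,0,-8,0,0,0],[0,0,0,0,0,0]]
  ]
}}

```text
t: 12.15
eef_pos: [0.5112, -0.1016, 0.2599]
orientation: [0.8, -0.08, -0.591, -0.063]
wrist_force: [0.6, -0.1, -1.7]
width: 0.141
grasp_force: 108.0
```

Call:
{"op": "arm_command", "data": {
  "commands": [
    [[0,0,0,0,0,0],[-10,2,10,-0.02,-0.098,0],[-10,2,15,-0.02,-0.098,0],[-10,2,15,-0.03,-0.147,0],[-10,2,15,-0.03,-0.147,0],[-10,2,0,-0.03,-0.147,0],[-10,2,0,-0.03,-0.147,0],[-10,2,0,-0.03,-0.147,0]]
  ]
}}

```text
t: 13.15
eef_pos: [0.441, -0.0876, 0.316]
orientation: [0.983, -0.097, -0.157, -0.019]
wrist_force: [-0.6, 1.0, -1.1]
width: 0.144
grasp_force: 107.8
```

```bash
python3 - <<'E'
from h import *
st()
s=eyes.snapshot("side");a=cv2.resize(s["pixels"][130:280,270:470,::-1],(400,300))
t=eyes.snapshot("top");b=cv2.resize(t["pixels"][180:330,280:440,::-1],(320,300))
cv2.imwrite("pics/s5.png",cv2.resize(np.hstack([a,b]),(800,333)))
for q in(s,t):print([(np.round(x["bbox"]).tolist(),round(x["score"],2)) for x in eyes.spot_in(q,"nut0")])
E
```

```text
t 13.15 p [441.  -87.6 316. ] q [-0.203  0.192  1.737  0.004  1.53   1.564] ty [-0.196 -0.981 -0.006] -101.3 tz [-0.305  0.067 -0.95 ] F [-0.6  1.  -1.1] w 0.144 g 107.82281041145325
[([334.0, 212.0, 342.0, 218.0], 0.57), ([337.0, 217.0, 345.0, 224.0], 0.51), ([344.0, 211.0, 351.0, 216.0], 0.51), ([342.0, 218.0, 350.0, 228.0], 0.38)]
[]
```

View pics/s5.png

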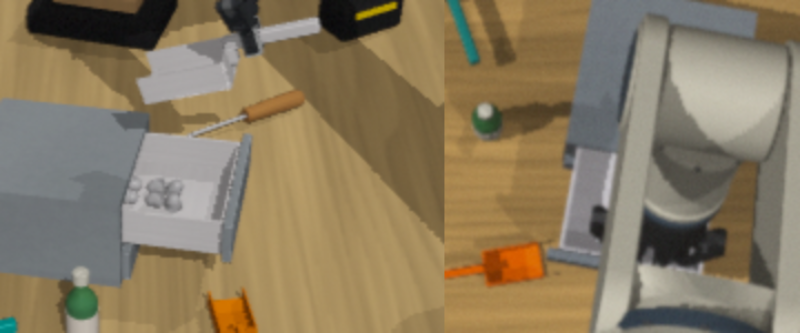

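The scoop is empty and the nuts are in the tray (left crop 130-185, 180-205). Next I'll level the scoop and set it down on the free bench around (520,240).

Call:
{"op": "arm_command", "data": {
  "commands": [
    [[6,20,0,-0.008,-0.039,0],[10,40,0,-0.008,-0.039,0],[10,44,0,-0.008,-0.039,0],[11,46,-10,-0.008,-0.039,0],[11,46,-10,-0.008,-0.039,0],[11,46,-20,-0.008,-0.039,0],[10,46,-20,-0.008,-0.039,0],[10,40,-20,-0.008,-0.039,0]]
  ]
}}

```text
t: 14.35
eef_pos: [0.5209, 0.2423, 0.2333]
orientation: [0.995, -0.097, -0.003, -0.002]
wrist_force: [-0.2, -0.1, -2.5]
width: 0.14
grasp_force: 107.8
```

```bash
python3 - <<'E'
from h import *
st()
s=eyes.snapshot("top");c=cloud(s)
print([(np.round(x["bbox"]).tolist(),round(x["score"],2)) for x in eyes.spot_in(s,"nut0")])
q=c[:310,320:425].reshape(-1,3);q=q[~np.isnan(q[:,0])]
# cabinet coordinates
ux=np.array([.980,-.1985]);uy=np.array([.1985,.980]);d=q[:,:2]-[.668,-.134];X=d@ux;Y=d@uy
m=(abs(Y)<.09)&(q[:,2]>.108)&(q[:,2]<.122)&(X<-.15);print("panel X",np.percentile(X[m],[2,25,50,75,98]),m.sum())
m=(abs(Y)<.05)&(q[:,2]>.126);print("roof X",np.percentile(X[m],[1,99]))
cv2.imwrite("pics/t6.png",cv2.resize(s["pixels"][170:320,190:420,::-1],(800,522),interpolation=cv2.INTER_CUBIC))
E
```

```text
t 14.35 p [520.9 242.3 233.3] q [0.429 0.294 1.758 0.007 1.094 2.192] ty [-0.194 -0.981 -0.002] -101.2 tz [-0.007  0.004 -1.   ] F [-0.2 -0.1 -2.5] w 0.14 g 107.82536745071411
[([369.0, 258.0, 375.0, 270.0], 0.63), ([358.0, 262.0, 368.0, 268.0], 0.51), ([360.0, 270.0, 366.0, 273.0], 0.49), ([368.0, 268.0, 373.0, 275.0], 0.36)]
panel X [-0.23484009 -0.23115853 -0.22669295 -0.22160168 -0.16255485] 469
roof X [-0.09840506  0.09800131]
```

View pics/t6.png

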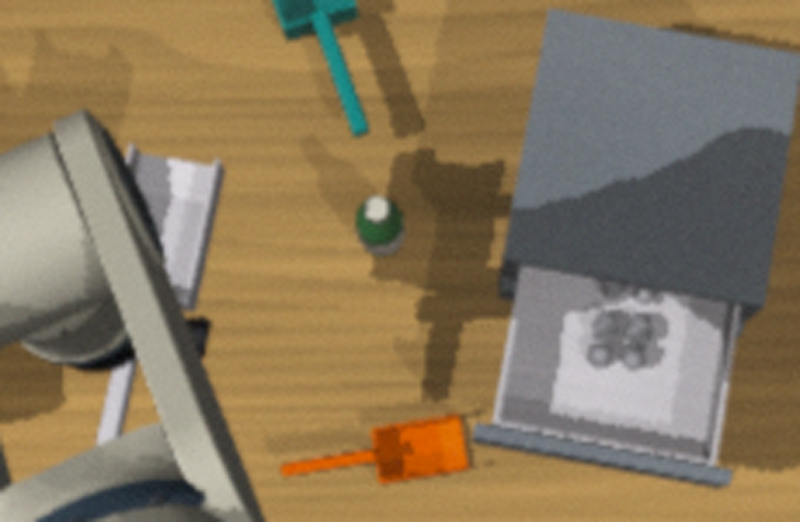

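All six nuts are in the tray: four at (625,335), two at the roof edge (605-650,292). Now I'll lower the scoop.

Call:
{"op": "arm_command", "data": {
  "commands": [
    [[0,0,-20,0,0,0],[0,0,-30,0,0,0],[0,0,-35,0,0,0],[0,0,-35,0,0,0],[0,0,-30,0,0,0],[0,0,-18,0,0,0],[0,0,-10,0,0,0],[0,0,-6,0,0,0]]
  ]
}}

```text
t: 15.45
eef_pos: [0.5208, 0.2404, 0.0511]
orientation: [0.995, -0.098, -0.002, -0.002]
wrist_force: [0.3, 0.4, -1.1]
width: 0.143
grasp_force: 108.0
```

Call:
{"op": "arm_command", "data": {
  "commands": [
    [[0,0,-2,0,0,0],[0,0,-2,0,0,0],[0,0,-1,0,0,0],[0,0,0,0,0,0],[0,0,0,0,0,0],[0,0,0,0,0,0],[0,0,0,0,0,0],[0,0,0,0,0,0]]
  ]
}}

```text
t: 16.45
eef_pos: [0.5204, 0.2403, 0.0463]
orientation: [0.995, -0.098, -0.002, -0.003]
wrist_force: [-0.3, -0.5, -1.6]
width: 0.136
grasp_force: 108.0
```

Call:
{"op": "arm_command", "data": {
  "commands": [
    [[0,0,-1,0,0,0],[0,0,-1,0,0,0],[0,0,-1,0,0,0],[0,0,0,0,0,0],[0,0,0,0,0,0],[0,0,0,0,0,0],[0,0,0,0,0,0],[0,0,0,0,0,0]]
  ]
}}

```text
t: 17.45
eef_pos: [0.5203, 0.2405, 0.0441]
orientation: [0.995, -0.098, -0.002, -0.003]
wrist_force: [-4.6, -0.5, 11.6]
width: 0.142
grasp_force: 109.9
```

Contact at 12 N. I'll release and rise, then close the jaws.

Call:
{"op": "arm_command", "data": {
  "commands": [
    [[0,0,0,0,0,0],[0,0,0,0,0,0],[0,0,0,0,0,0],[0,0,0,0,0,0],[0,0,10,0,0,0],[0,0,25,0,0,0],[0,0,35,0,0,0],[0,0,40,0,0,0]]
  ],
  "jaw": 0.7,
  "newtons": 40
}}

```text
t: 18.45
eef_pos: [0.5201, 0.2401, 0.1546]
orientation: [0.995, -0.098, -0.003, -0.002]
wrist_force: [0.7, 0.3, 0.7]
width: 0.701
grasp_force: 0.0
```

```bash
python3 - <<'E'
from h import *
st()
s=eyes.snapshot("side");c=cloud(s)
b=[x["bbox"] for x in eyes.spot_in(s,"scoop")];print(np.round(b).tolist())
q=c.reshape(-1,3);q=q[~np.isnan(q[:,0])]
def rim(q,lo,hi):return q[(q[:,2]>lo)&(q[:,2]<hi)]
u=np.array([.980,-.1985]);v=np.array([.1985,.980]);d=q[:,:2]-[.5203,.2405];X=d@u;Y=d@v
for a in range(-75,150,15):
    m=(X>a/1e3)&(X<a/1e3+.015)&(abs(Y)<.034)&(q[:,2]<.07)
    print(a,m.sum(),np.round(np.percentile(q[m,2],[50,95,99])*1e3,1) if m.sum() else "")
E
```

```text
t 18.45 p [520.1 240.1 154.6] q [0.426 0.383 1.829 0.008 0.932 2.188] ty [-0.195 -0.981 -0.004] -101.2 tz [-0.005  0.005 -1.   ] F [0.7 0.3 0.7] w 0.701 g 0.0
[[297.0, 305.0, 383.0, 340.0], [196.0, 277.0, 278.0, 314.0], [327.0, 193.0, 380.0, 238.0], [415.0, 321.0, 461.0, 383.0]]
-75 173 [ 3.4 51.9 54.4]
-60 174 [ 3.1 52.  55.1]
-45 171 [ 2.8 53.  54.9]
-30 176 [ 3.3 52.3 54.4]
-15 167 [ 2.5 53.1 54.8]
0 167 [ 3.4 53.  54.9]
15 180 [ 4.1 52.6 54.3]
30 161 [20.7 40.4 51.5]
45 180 [10.9 35.4 38.5]
60 172 [12.2 35.9 38.5]
75 182 [11.3 35.8 37.5]
90 185 [11.6 35.4 37.3]
105 181 [11.  35.6 37. ]
120 178 [12.1 35.2 36.7]
135 108 [ 2.2 25.9 34.4]
```

The scoop lies flat (pan rim ~35 mm, handle top ~50-54 mm, no slope). Next I'll move in front of the drawer panel with the fingers shut.

Call:
{"op": "arm_command", "data": {
  "commands": [
    [[-10,-20,0,0,0,0],[-18,-38,0,0,0,0],[-20,-42,0,0,0,0],[-22,-45,0,0,0,0],[-22,-45,0,0,0,0],[-22,-45,0,0,0,0],[-20,-43,0,0,0,0],[-16,-35,0,0,0,0]]
  ],
  "jaw": 0
}}

```text
t: 19.55
eef_pos: [0.3673, -0.0741, 0.1523]
orientation: [0.995, -0.098, -0.004, -0.003]
wrist_force: [0.7, -0.0, 0.6]
width: 0.001
grasp_force: 0.0
```

Call:
{"op": "arm_command", "data": {
  "commands": [
    [[0,0,-10,0,0,0],[0,0,-15,0,0,0],[0,0,-15,0,0,0],[0,0,-12,0,0,0],[0,0,-8,0,0,0],[0,0,0,0,0,0],[0,0,0,0,0,0],[0,0,0,0,0,0]]
  ]
}}

```text
t: 20.55
eef_pos: [0.3707, -0.0727, 0.0937]
orientation: [0.995, -0.098, -0.002, -0.002]
wrist_force: [-1.0, -0.6, -0.0]
width: -0.0
grasp_force: 0.0
```

```bash
python3 - <<'E'
from h import *
st()
p=ctrl.get_state()["eef_pos"][:2]-[.668,-.134];print("cab X,Y",p@[.980,-.1985],p@[.1985,.980])
E
```

```text
t 20.55 p [370.7 -72.7  93.7] q [-0.202  0.228  2.268  0.007  0.65   1.559] ty [-0.194 -0.981 -0.005] -101.2 tz [-0.003  0.005 -1.   ] F [-1.  -0.6 -0. ] w -0.0 g 0.0
cab X,Y -0.3035077207273876 0.0010200249310120466
```

Call:
{"op": "arm_command", "data": {
  "commands": [
    [[6,-1.2,0,0,0,0],[6,-1.2,0,0,0,0],[6,-1.2,0,0,0,0],[6,-1.2,0,0,0,0],[6,-1.2,0,0,0,0],[4,-0.8,0,0,0,0],[4,-0.8,0,0,0,0],[4,-0.8,0,0,0,0]]
  ]
}}

```text
t: 21.55
eef_pos: [0.4125, -0.0811, 0.0932]
orientation: [0.995, -0.098, -0.003, -0.003]
wrist_force: [0.1, -0.8, 0.8]
width: -0.0
grasp_force: 0.0
```

Call:
{"op": "arm_command", "data": {
  "commands": [
    [[3,-0.6,0,0,0,0],[3,-0.6,0,0,0,0],[3,-0.6,0,0,0,0],[3,-0.6,0,0,0,0],[4,-0.8,0,0,0,0],[4,-0.8,0,0,0,0],[4,-0.8,0,0,0,0],[4,-0.8,0,0,0,0]]
  ]
}}

```text
t: 22.55
eef_pos: [0.4405, -0.0867, 0.0932]
orientation: [0.995, -0.098, -0.003, -0.003]
wrist_force: [-1.2, 0.7, 0.3]
width: -0.003
grasp_force: 0.0
```

Call:
{"op": "arm_command", "data": {
  "commands": [
    [[4,-0.8,0,0,0,0],[4,-0.8,0,0,0,0],[4,-0.8,0,0,0,0],[4,-0.8,0,0,0,0],[4,-0.8,0,0,0,0],[4,-0.8,0,0,0,0],[4,-0.8,0,0,0,0],[4,-0.8,0,0,0,0]]
  ]
}}

```text
t: 23.55
eef_pos: [0.4727, -0.0932, 0.0933]
orientation: [0.995, -0.098, -0.002, -0.002]
wrist_force: [-1.6, 0.0, 1.7]
width: 0.0
grasp_force: 0.0
```

```bash
cat >>h.py <<'E'
def cab():
    s=ctrl.get_state();p=s["eef_pos"][:2]-[.668,-.134];print("cab X,Y",np.round([p@[.980,-.1985]*1e3,p@[.1985,.980]*1e3],1),"push",round(-s["wrist_force"][:2]@np.array([.98,-.1985]),1))
E
python3 -c "
from h import *
st();cab()"
```

```text
t 23.55 p [472.7 -93.2  93.3] q [-0.201  0.359  2.058  0.007  0.73   1.561] ty [-0.194 -0.981 -0.004] -101.2 tz [-0.004  0.005 -1.   ] F [-1.6  0.   1.7] w 0.0 g 0.0
cab X,Y [-199.5    1.2] push 1.6
```

Call:
{"op": "arm_command", "data": {
  "commands": [
    [[4,-0.8,0,0,0,0],[4,-0.8,0,0,0,0],[4,-0.8,0,0,0,0],[4,-0.8,0,0,0,0],[4,-0.8,0,0,0,0],[4,-0.8,0,0,0,0],[4,-0.8,0,0,0,0],[3,-0.6,0,0,0,0]]
  ]
}}

```text
t: 24.55
eef_pos: [0.5037, -0.0994, 0.0933]
orientation: [0.995, -0.098, -0.002, -0.002]
wrist_force: [-2.4, -0.7, 2.8]
width: -0.001
grasp_force: 0.0
```

Call:
{"op": "arm_command", "data": {
  "commands": [
    [[2,-0.4,0,0,0,0],[1,-0.2,0,0,0,0],[1,-0.2,0,0,0,0],[1,-0.2,0,0,0,0],[1,-0.2,0,0,0,0],[1,-0.2,0,0,0,0],[1,-0.2,0,0,0,0],[1,-0.2,0,0,0,0]]
  ]
}}

```text
t: 25.55
eef_pos: [0.5124, -0.1011, 0.0933]
orientation: [0.995, -0.098, -0.002, -0.003]
wrist_force: [-1.6, -1.9, 3.1]
width: -0.0
grasp_force: 0.0
```

Call:
{"op": "arm_command", "data": {
  "commands": [
    [[1,-0.2,0,0,0,0],[1,-0.2,0,0,0,0],[1,-0.2,0,0,0,0],[1,-0.2,0,0,0,0],[1,-0.2,0,0,0,0],[1,-0.2,0,0,0,0],[1,-0.2,0,0,0,0],[1,-0.2,0,0,0,0]]
  ]
}}

```text
t: 26.55
eef_pos: [0.5204, -0.1027, 0.0933]
orientation: [0.995, -0.098, -0.002, -0.003]
wrist_force: [-1.1, -0.8, 3.6]
width: 0.002
grasp_force: 0.0
```

Call:
{"op": "arm_command", "data": {
  "commands": [
    [[1,-0.2,0,0,0,0],[1,-0.2,0,0,0,0],[1,-0.2,0,0,0,0],[1,-0.2,0,0,0,0],[1,-0.2,0,0,0,0],[1,-0.2,0,0,0,0],[1,-0.2,0,0,0,0],[1,-0.2,0,0,0,0]]
  ]
}}

```text
t: 27.55
eef_pos: [0.5271, -0.1041, 0.0931]
orientation: [0.995, -0.098, -0.004, -0.003]
wrist_force: [-7.8, -0.8, 8.6]
width: 0.001
grasp_force: 0.0
```

Catch met (~8 N). I'll continue gently and raise the command slightly to relieve the vertical friction.

Call:
{"op": "arm_command", "data": {
  "commands": [
    [[1,-0.2,0.3,0,0,0],[1,-0.2,0.3,0,0,0],[1,-0.2,0,0,0,0],[1,-0.2,0,0,0,0],[0.5,-0.1,0,0,0,0],[0.5,-0.1,0,0,0,0],[0,0,0,0,0,0],[0,0,0,0,0,0]]
  ]
}}

```text
t: 28.55
eef_pos: [0.5316, -0.1049, 0.0932]
orientation: [0.995, -0.098, -0.004, -0.003]
wrist_force: [-6.3, -0.4, 3.7]
width: -0.002
grasp_force: 0.0
```

Call:
{"op": "arm_command", "data": {
  "commands": [
    [[1,-0.2,0.2,0,0,0],[1,-0.2,0,0,0,0],[1,-0.2,0,0,0,0],[0.5,-0.1,0,0,0,0],[0,0,0,0,0,0],[0,0,0,0,0,0],[0,0,0,0,0,0],[0,0,0,0,0,0]]
  ]
}}

```text
t: 29.55
eef_pos: [0.5369, -0.106, 0.0941]
orientation: [0.995, -0.098, -0.002, -0.002]
wrist_force: [-0.3, 0.8, -1.3]
width: 0.0
grasp_force: 0.0
```

The drawer snapped past the crest (the force vanished). Now I'll follow up to feel the rubber stop.

Call:
{"op": "arm_command", "data": {
  "commands": [
    [[1,-0.2,0,0,0,0],[1,-0.2,0,0,0,0],[1,-0.2,0,0,0,0],[0.5,-0.1,0,0,0,0],[0,0,0,0,0,0],[0,0,0,0,0,0],[0,0,0,0,0,0],[0,0,0,0,0,0]]
  ]
}}

```text
t: 30.55
eef_pos: [0.5399, -0.1066, 0.0939]
orientation: [0.995, -0.098, -0.003, -0.003]
wrist_force: [-4.1, 1.1, 0.4]
width: -0.004
grasp_force: 0.0
```

Call:
{"op": "arm_command", "data": {
  "commands": [
    [[1,-0.2,0.2,0,0,0],[1,-0.2,0,0,0,0],[0,0,0,0,0,0],[0,0,0,0,0,0],[0,0,0,0,0,0],[0,0,0,0,0,0],[0,0,0,0,0,0],[0,0,0,0,0,0]]
  ]
}}

```text
t: 31.55
eef_pos: [0.5408, -0.1068, 0.0939]
orientation: [0.995, -0.098, -0.004, -0.003]
wrist_force: [-9.1, 1.2, 3.4]
width: -0.0
grasp_force: 0.0
```

Call:
{"op": "arm_command", "data": {
  "commands": [
    [[1,-0.2,0.2,0,0,0],[1,-0.2,0.2,0,0,0],[0.5,-0.1,0,0,0,0],[0,0,0,0,0,0],[0,0,0,0,0,0],[0,0,0,0,0,0],[0,0,0,0,0,0],[0,0,0,0,0,0]]
  ]
}}

```text
t: 32.55
eef_pos: [0.5414, -0.1069, 0.0939]
orientation: [0.995, -0.098, -0.006, -0.003]
wrist_force: [-15.2, 2.6, 5.9]
width: 0.003
grasp_force: 0.0
```

15.4 N on the stop, so the drawer is seated. I'll back off and check.

Call:
{"op": "arm_command", "data": {
  "commands": [
    [[-1,0.2,0,0,0,0],[-2,0.4,0,0,0,0],[-2,0.4,0,0,0,0],[-5,1,0,0,0,0],[-15,3,0,0,0,0],[-25,5,0,0,0,0],[-30,6,0,0,0,0],[-30,6,0,0,0,0]]
  ]
}}

```text
t: 33.55
eef_pos: [0.4334, -0.0853, 0.0948]
orientation: [0.995, -0.098, -0.002, -0.002]
wrist_force: [0.8, 0.3, -0.2]
width: -0.001
grasp_force: 0.0
```

Call:
{"op": "arm_command", "data": {
  "commands": [
    [[-20,20,20,0,0,0],[-10,40,20,0,0,0],[0,50,20,0,0,0],[0,50,20,0,0,0],[0,50,20,0,0,0],[0,50,20,0,0,0],[0,30,0,0,0,0],[0,0,0,0,0,0]]
  ]
}}

```text
t: 34.55
eef_pos: [0.4044, 0.2059, 0.215]
orientation: [0.995, -0.096, -0.002, -0.003]
wrist_force: [-0.2, -0.4, -0.3]
width: 0.001
grasp_force: 0.0
```

```bash
python3 - <<'E'
from h import *
st()
s=eyes.snapshot("side");t=eyes.snapshot("top");c=cloud(t)
q=c[:330,320:425].reshape(-1,3);q=q[~np.isnan(q[:,0])]
ux=np.array([.980,-.1985]);uy=np.array([.1985,.980]);d=q[:,:2]-[.668,-.134];X=d@ux;Y=d@uy
m=(abs(Y)<.09)&(q[:,2]>.106)&(q[:,2]<.122)&(X<-.1);print("panel X",np.percentile(X[m],[2,25,50,75,98]),m.sum())
cv2.imwrite("pics/f.png",np.hstack([cv2.resize(s["pixels"][150:400,180:480,::-1],(400,333)),cv2.resize(t["pixels"][130:380,160:460,::-1],(400,333))]))
E
```

```text
t 34.55 p [404.4 205.9 215. ] q [0.463 0.126 2.022 0.008 0.993 2.222] ty [-0.192 -0.981 -0.006] -101.1 tz [-0.003  0.006 -1.   ] F [-0.2 -0.4 -0.3] w 0.001 g 0.0
panel X [-0.12071451 -0.11736057 -0.11333101 -0.10911634 -0.10390164] 421
```

View pics/f.png

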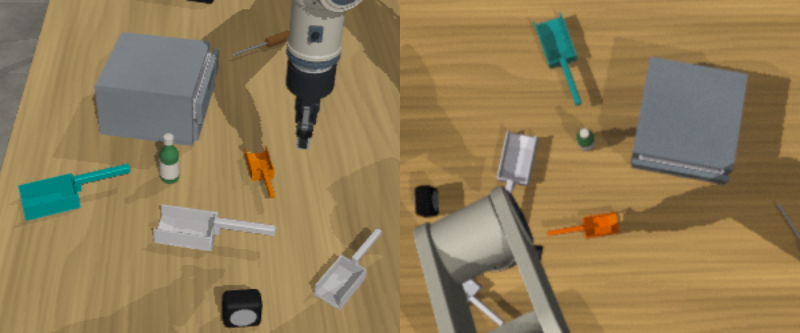

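The drawer is home, its panel a few mm proud (left crop (210,85)). The empty scoop lies flat (190,228), the bystanders are in place, and the arm is clear. I'll hand in.

```bash
python3 -c "
from plant import ctrl
print(ctrl.close_job())"
```

```text
the job is handed in; nothing more can be done
None
```

The job is handed in, with no verdict returned: all six nuts went into the open drawer, the scoop was set down flat, and the drawer clicked past its catch and seated on its stop at about 15 N; in the last pictures the bystanders looked undisturbed, though I did not measure their positions again.

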